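# Close the open strap clamp on a drill jig

### The job

The steel bar in the drill jig is held by only one of its two blue strap clamps; close the other one too. Nothing needs to be gripped: with the outside of a finger push its strap round over the bar until it rests against its brass stop pin, and only then press its red cam lever fully down with a fingertip so that the cam grips the bar. Do not shift the bar or lift anything, leave the closed clamp shut and the loose things where they are, and take the hand away.

Things in the scene. Friction and masses are not known exactly. Their poses are not given: they have to be found in the camera images.
- jig: drill jig: grey metal plate 190 x 340 x 20 mm fixed on the bench; origin at its underside centre, x roughly away from the robot, y along the plate to the robot's left. Clamp posts at x = +50 mm, y = +100 and -100 mm (which is the open one varies). A dark drill-bush bracket (x -85 to -33, y -30 to +30 mm) reaches over the bar's middle, top 54 mm above the bench.
- blank: the bar to be held: loose steel bar 40 x 270 x 12 mm lying on the jig plate along its y, centre line at jig x = -35 mm, against dowel pins, top 32 mm above the bench; origin at its underside centre, y along its length.
- clamp_open: foot and post of the OPEN clamp, fixed on the jig: dark foot 56 mm square; origin at the foot's underside centre (20 mm above the bench) on the vertical post axis about which strap and lever turn together; axes parallel to the jig's. A brass stop pin 8 mm thick stands on the foot at x -22, y -20 mm, rising 44 mm above the origin. Spring and nut on the post end 67 mm above the origin.
- strap: blue steel strap of the open clamp. Origin on the post axis 20 mm above the bench; turns with the strap, which points along its own -x. Strap 32 mm wide (y +-16 mm), 14 mm thick, from the post to 99 mm from its axis, underside 50 mm and top 64 mm above the bench; the forked nose, 55 to 99 mm from the axis, holds the cam lever's pin at 85 mm. It gives up to 1 mm upwards on a spring.
- strap_side (a point): point on the strap's long side that faces away from the bar when the strap is open (its own +y side, the one to push), 48 mm from the post axis, at mid thickness, 57 mm above the bench.
- strap_swing (a joint): angle of the open clamp's strap about its vertical post, rad: 0 = square across the bar and hard against its stop pin (pointing along the jig's -x); positive = swung aside towards the jig's +y (clockwise seen from above; 1.57 points along +y). Starts between 0.8 and 1.45. Stays where it is left; about 3 N at 48 mm from the post axis moves it.
- cam_lever (a joint): angle of the open clamp's red cam lever above level, rad: 0 = fully down, level, clamped, against a hard stop; positive = raised (1.2 at most). Starts between 0.8 and 1.1. Stays where it is left; takes about 3 N at 50 mm from the pivot, rising to about 10 N in the last 0.3 rad as the cam meets the bar.
- cam_lever_end (a point): centre of the red ball end (22 mm) of the open clamp's cam lever, 115 mm from its pivot. The pivot is level, across the strap's nose, 85 mm from the post axis, 57 mm above the bench; the lever points outwards from the post, on from the strap. A dark bar 12 mm thick, 14 mm wide, 5 to 45 mm from the pivot, then a red round grip 18 mm thick. A round dark cam under the pivot presses the bar.
- shut_swing (a joint): strap angle of the other, already closed clamp (same make): 0 = over the bar. To be left alone.
- shut_lever (a joint): cam lever angle of the already closed clamp: 0 = down, clamped. To be left alone.
- bush: loose slip drill bush, a steel ring 26 mm across and 16 mm tall, standing on the jig plate near its robot-side edge; origin at its underside centre. To be left alone.
- oiler: small red oil can with a brass spout, 62 mm across, about 115 mm tall, standing on the bench beside the jig's left end; origin at its underside centre. To be left alone.
- chuck_key: steel T-shaped chuck key, 90 mm long, 80 mm across its bar, lying on the bench just behind the jig (far side from the robot), at most 20 mm high; origin under its middle. To be left alone.
- wrench: steel wrench 170 mm long, lying on the bench near the jig's right end; origin under its middle. To be left alone.
- drilled_bar: finished bar 270 x 40 x 12 mm with three dark holes, lying on the bench to the right of the jig; origin at its underside centre, x along its length. To be left alone.
- hammer: hammer 280 mm long, lying on the bench to the left; origin under its middle. To be left alone.
- paste_tin: tin with a yellow label, 68 mm across, 55 mm tall, standing on the bench behind the jig's left end; origin at its underside centre. To be left alone.

How it is judged (in metres and radians):
On the way, in this order (a step that is already met when the one before it is completed fails the run):
1. the strap is over the bar, against its stop pin, with the cam lever still up (value of joint strap_swing below 0.08 rad and value of joint cam_lever above 0.6 rad), for 0.2 s.
2. the cam lever is down and the cam presses the bar (value of joint cam_lever below 0.12 rad and contact force between strap and blank above 8 N), for 0.2 s.
At the end, for the whole second after the job is handed in: The strap of the open clamp lies over the bar within 0.08 rad of its stop pin, its cam lever is down within 0.12 rad, its cam presses the bar with more than 8 N, the other clamp is still shut (lever within 0.12 rad, strap within 0.08 rad) and the bar is at rest within 5 mm of where it was (all of step 2 and value of joint each of strap_swing, shut_swing below 0.08 rad and value of joint shut_lever below 0.12 rad and distance of blank from where it was at the start of the episode below 0.005 m and linear speed of blank below 0.01 m/s); the robot touches nothing.
It fails at once if the cam lever is pushed down before the strap is over the bar (value of joint cam_lever below 0.3 rad and value of joint strap_swing above 0.12 rad).
It fails at once if the bar is shifted by more than 8 mm or lifted (distance of blank from where it was at the start of the episode above 0.008 m).
It fails at once if the strap is lifted by more than 2.5 mm (height (world z) of strap above 0.0225 m).
It fails at once if the closed clamp is opened (value of joint shut_lever above 0.25 rad or value of joint shut_swing above 0.15 rad).
It fails at once if a loose thing is moved by more than 20 mm, lifted, carried off or tipped over (distance of any of bush, oiler, chuck_key, wrench, drilled_bar, hammer, paste_tin from where it was at the start of the episode above 0.02 m or angle between any of oiler, paste_tin's own z axis and vertical above 0.5 rad).
It also fails if it takes over 45 s, if anything falls off the work surface, if the arm or the gripper's body presses on something with over 40 N, if the wrist force passes 120 N, or if a joint passes its speed limit or range.

### The arm

A 6-joint arm with a two-finger parallel gripper is mounted at the origin on the work surface. World frame = base frame: x ahead of the robot, y to its left, z up, the work surface at z = 0. Lengths are in mm, angles in degrees, forces in N, time in s.
With the tool pointing down it reaches from about 150 to 775 mm from the base axis. Payload 6.1 kg.
Tool frame: the origin (TCP) lies between the finger pads; the fingertips stand 22 mm ahead of it and the grasp point (between the pads) lies 3 mm ahead of it; z points along the fingers, y is the direction in which the jaws open and shut (so a half turn about z gives the same grasp; the last joint's range is limited). The gripper opens to 85 mm and grips with 20 to 120 N. Pads are 22 mm wide; open, the fingers measure 114 mm over their backs; the gripper's body (76 mm by 85 mm) begins 54 mm behind the grasp point. The pads swing forward as they close: fully open they stand 13 mm farther back than shut.
Start: joints at [-68.411, 7.208, -2.269, 80.523, 0, 90], TCP at [193.164, -488.156, 253.295] pointing down, gripper open.
Joint ranges: [-155.77, 155.77], [-54.66, 111.73], [-72.52, 77.12], [-102.08, 115.82], [-83.92, 84.16], [-180, 180]. Speed limits (degrees/s): [136.94, 136.94, 172.46, 180, 180, 180].

### API

Orientations are given as [roll, pitch, yaw] about the fixed x, y, z axes, in that order (R = Rz(yaw) Ry(pitch) Rx(roll)).
In Python, from cell import arm gives the robot as it stands.
- The arm moves only by the shell command python3 -m crank 'ROWS' [OPENING] [FORCE]. ROWS is JSON, a list of rows, each an object of numbers: "tx", "ty", "tz": the shift along the tool's x, y, z in mm; "ax", "ay", "az": the turn, a rotation vector about the tool's x, y, z in degrees. A call has 1 to 8 rows; each row shifts and turns the pose as measured when the row begins, along the tool's axes as they then stand; what a row does not reach is not made up. A row lasts 1/10 s, in which the tool goes at most 50 mm and 8.59 degrees, less where a joint would pass 70% of its speed; a pose out of reach is approached as far as the arm can. A call with a gripper value outside its range is refused whole. OPENING is the opening, from 0 (shut) to 1 (fully open), set as the call begins (- or left out, the last holds). The fingers move at their own pace and stop on an object; FORCE is the grip in N (left out, the last holds). Time passes only in rows, so rows that do not move let the fingers close. It gives the time, the measured TCP pose, the force and the opening at its end, in the units of the state.
- arm.get_state(): the state, without advancing time (a new reading comes with each control period).
- arm.capture(name): name is "scene" or "top"; returns the picture (400x640x3 uint8, red, green, blue); there is no depth.
- arm.camera_info(name): a dict with "intrinsics" (3x3 intrinsics, pixels), "T" (4x4, takes a point from camera to world coordinates). Camera axes: x right, y down, z forward; pixel columns grow to the right and rows downward; lengths in mm; the calibration is good to about 2 mm. A picture is of the moment at which its call begins. camera_info takes no time and is no camera call.
- arm.finish_job(): hands the job in, once; it reports no verdict.
The state is a dict: "clock": time; "qpos": joint angles; "qvel": joint speeds; "tau": joint torques, N m; "position": TCP position; "orientation": TCP orientation; "force": force on the tool from outside, world axes, zero at the start; "torque": the same for the moment, N m; "gripper_width": finger opening in mm.
Only numpy, scipy, OpenCV 4.12 (cv2) and the standard library are available. Lean on these libraries where they do the work, as an engineer would, in place of code of your own. Each camera call takes 0.05 s, during which the arm holds its last target. There are 200 camera calls.

## Working session

There is one attempt and no reset: what is moved stays moved. The work goes in short steps, Python scripts to look and compute and a shell command to move; the robot and the scene stay as the last step left them, time stands still between calls to the robot, and variables do not carry over. Pictures are saved under pics/ and viewed, about 8 in all and at most 12, crops included, and the job is handed in when it is done.

```bash
mkdir -p pics
python3 - <<'E'
from cell import arm
import cv2
for n in("scene","top"):
    im=arm.capture(n); cv2.imwrite(f"pics/{n}0.png",im[...,::-1])
    c=arm.camera_info(n); print(n,c["intrinsics"],c["T"])
print(arm.get_state())
E
```

```text
scene [[444.70547332   0.         313.70735671]
 [  0.         444.70547332 201.26985566]
 [  0.           0.           1.        ]] [[ 3.69021803e-02  8.63642360e-01 -5.02752527e-01  1.17027236e+03]
 [ 9.99301114e-01 -2.88913209e-02  2.37186703e-02  2.94398724e+01]
 [ 5.95926378e-03 -5.03276431e-01 -8.64104925e-01  1.14640918e+03]
 [ 0.00000000e+00  0.00000000e+00  0.00000000e+00  1.00000000e+00]]
top [[423.05112217   0.         322.99697628]
 [  0.         423.05112217 195.47174884]
 [  0.           0.           1.        ]] [[-2.75321385e-02 -9.90061455e-01  1.37914092e-01  3.61053726e+02]
 [-9.99620392e-01  2.74105096e-02 -2.78142799e-03  8.09983781e+01]
 [-1.02651091e-03 -1.37938318e-01 -9.90440289e-01  1.42284238e+03]
 [ 0.00000000e+00  0.00000000e+00  0.00000000e+00  1.00000000e+00]]
{'clock': 0.1, 'qpos': array([-6.84117162e+01,  7.23744855e+00, -2.31941303e+00,  8.05246997e+01,
        8.45151613e-04,  8.99986084e+01]), 'qvel': array([-0.06918503, -0.05350896,  0.13811594,  0.0616275 ,  0.01972719,
       -0.03110407]), 'tau': array([ 3.07301743e-04, -4.36904168e+01,  3.53604913e+01,  1.36314341e-02,
       -6.87630859e-05, -1.67082408e-05]), 'position': array([ 193.04569331, -487.85824494,  252.6193036 ]), 'orientation': array([-1.79918439e+02, -8.47131670e-04,  2.15896742e+01]), 'force': array([0.41979502, 0.13210454, 0.54753601]), 'torque': array([0.01259129, 0.00995748, 0.02700608]), 'gripper_width': 85.2903601633457}
```

View pics/top0.png

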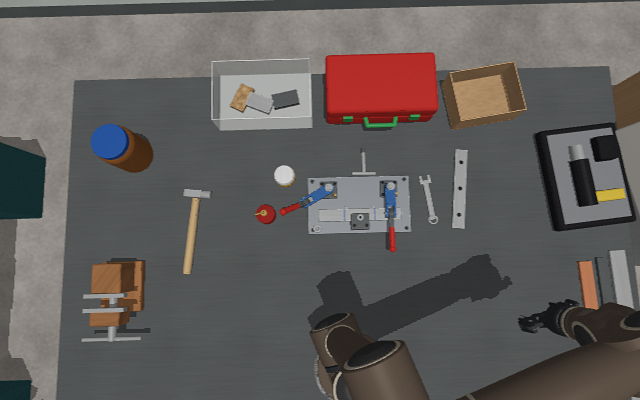

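View pics/scene0.png

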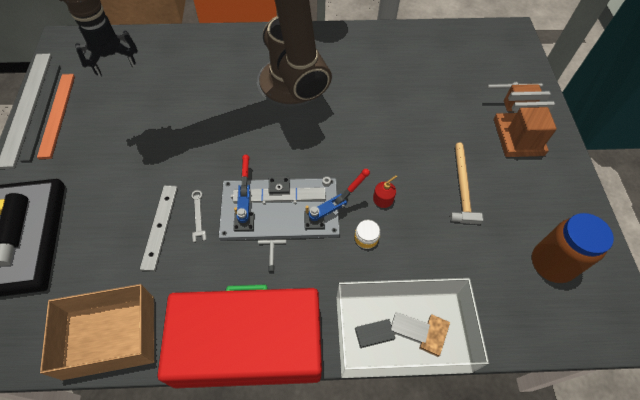

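The top view shows the open clamp is the left one (+y), with its post near (328,188) and the red ball near (284,211). The oil can is at (265,214), close to the lever. Next I'll enlarge both views.

Run:
```python
import cv2, numpy as np
a=cv2.imread("pics/top0.png")[160:250,240:420]; b=cv2.imread("pics/scene0.png")[150:250,210:400]
a=cv2.resize(a,(800,400),interpolation=cv2.INTER_CUBIC)
cv2.imwrite("pics/ca.png",a)
b=cv2.resize(b,(798,420),interpolation=cv2.INTER_CUBIC); cv2.imwrite("pics/cb.png",b)
```

```text
(no output)
```

View pics/ca.png

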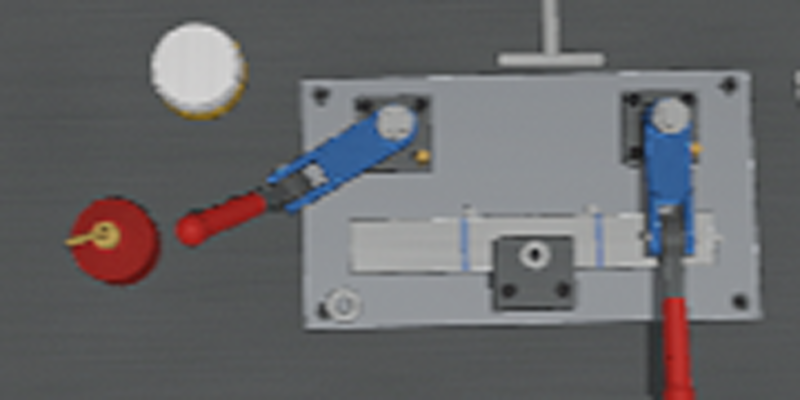

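View pics/cb.png

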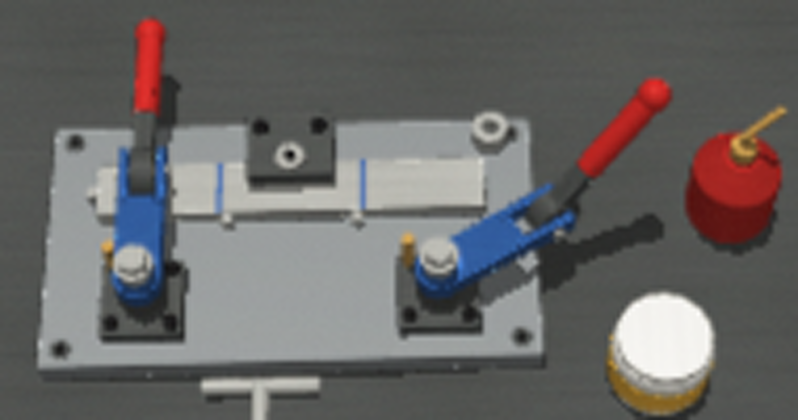

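The crops show these pixels (crop scale ×4.44 top, ×4.2 scene):

| Feature | Top crop | Scene crop |
|---|---|---|
| Plate corners | (303,80), (748,72), (762,316), (305,328) | – |
| Post top, open clamp | (396,122) | (438,258) |
| Post top, shut clamp | (670,115) | (133,264) |
| Ball | (192,230) | (655,93) |
| Oil can top | (105,236) | – |
| Tin | (198,65) | – |
| Bush | (343,305) | – |

```bash
cat > h.py <<'E'
import numpy as np
from cell import arm
def ray(n,u,v):
    c=arm.camera_info(n);T=np.array(c["T"]);d=T[:3,:3]@np.linalg.solve(np.array(c["intrinsics"]),[u,v,1]);return T[:3,3],d/np.linalg.norm(d)
def atz(n,u,v,z):
    o,d=ray(n,u,v);return o+d*(z-o[2])/d[2]
def tri(p,q):
    (o1,d1),(o2,d2)=ray("top",*p),ray("scene",*q)
    A=np.c_[d1,-d2];s=np.linalg.lstsq(A,o2-o1,rcond=None)[0]
    a,b=o1+d1*s[0],o2+d2*s[1];return (a+b)/2,np.linalg.norm(a-b)
tc=lambda u,v:(240+u/4.444,160+v/4.444)
sc=lambda u,v:(210+u/4.2,150+v/4.2)
E
python3 - <<'E'
from h import *
np.set_printoptions(precision=1,suppress=True)
for k,p in dict(FL=(303,80),FR=(748,72),NR=(762,316),NL=(305,328)).items(): print(k,atz("top",*tc(*p),20))
for k,p in dict(FL=(543,366),FR=(40,368),NR=(57,130),NL=(527,122)).items(): print(k,"scene",atz("scene",*sc(*p),20))
print("post",atz("top",*tc(396,122),87),tri(tc(396,122),sc(438,258)))
print("post2",atz("top",*tc(670,115),87),tri(tc(670,115),sc(133,264)))
print("ball",tri(tc(192,230),sc(655,93)))
print("strap nose corners z64",atz("top",*tc(270,183),64),atz("top",*tc(292,210),64))
print("oiler spout",tri(tc(105,236),sc(743,148)),tri(tc(70,243),sc(783,110)),"tin",atz("top",*tc(198,65),55),"bush",atz("top",*tc(343,305),36))
E
```

```text
FL [617.1 125.3  20. ]
FR [ 614.  -212.1   20. ]
NR [ 429.3 -212.3   20. ]
NL [429.8 128.1  20. ]
FL scene [633.5 127.7  20. ]
FR scene [ 623.6 -207.    20. ]
NR scene [ 435.2 -207.9   20. ]
NL scene [439.5 128.9  20. ]
post [572.4  57.   87. ] (array([575.5,  58.1,  68.2]), np.float64(2.7723194345824536))
post2 [ 572.  -140.2   87. ] (array([ 574.6, -141.8,   70.7]), np.float64(2.171586727994952))
ball (array([493.8, 202.1, 134.2]), np.float64(3.2844931373821304))
strap nose corners z64 [533.6 149.7  64. ] [513.4 134.1  64. ]
oiler spout (array([497.7, 270. ,  69.7]), np.float64(1.2227677310485003)) (array([490.1, 291.2, 104.1]), np.float64(3.9547927143690207)) tin [624.2 201.6  55. ] bush [445.1  99.2  36. ]
```

The sizes agree: horizontal post–ball distance is 165 mm, so lever ≈0.8 rad, swing ≈1.06 rad, and ball height is 134 mm measured against 139 mm expected. I'll keep the tool pointing down, turn it to yaw −62° (tool y = push direction), and shut the gripper.

```bash
cat >> h.py <<'E'
from scipy.spatial.transform import Rotation as Rn
def to(x,y,z,yaw,pr=1):
    s=arm.get_state();R=Rn.from_euler("xyz",s["orientation"],degrees=True);T=Rn.from_euler("xyz",[180,0,yaw],degrees=True)
    print("t",np.round(R.inv().apply(np.array([x,y,z])-s["position"]),1),"a",np.round((R.inv()*T).as_rotvec(degrees=True),1),"pos",np.round(s["position"],1),np.round(s["orientation"],1),"F",np.round(s["force"],1),"w",round(s["gripper_width"],1),"clk",s["clock"])
P=np.array([575.,58.])
def strap(th,a,b): # tcp xy for own-frame (-a, +b)
    return P+a*np.array([-np.cos(th),np.sin(th)])+b*np.array([np.sin(th),np.cos(th)])
E
python3 -m crank '[{"az":8.5},{"az":8.5},{"az":8.5},{"az":8.5},{"az":8.5},{"az":8.5},{"az":8.5},{"az":8.5}]' 0 30
python3 -m crank '[{"az":8.0},{"az":8.0}]'
python3 - <<'E'
from h import *
p=strap(1.06,48,56);print(p);to(*p,253,-61)
E
```

```text
[600.38604708 127.24989974]
t [ 6.051e+02 -4.221e+02  2.000e-01] a [-0.1  0.1 82.6] pos [ 193.  -487.9  252.6] [-179.9   -0.    21.6] F [0.4 0.1 0.5] w 85.3 clk 0.1invalid input
invalid input
```

```bash
python3 -m crank '[{"tx":0,"ty":0,"tz":0,"ax":0,"ay":0,"az":8.5},{"tx":0,"ty":0,"tz":0,"ax":0,"ay":0,"az":8.5}]' 0 30
python3 - <<'E'
from h import *
to(600,127,253,-61)
E
```

```text
clock: 0.3
position: [192.9, -487.4, 251.6]
orientation: [-179.8, 0.1, 4.1]
force: [0.4, -0.3, 0.6]
gripper_width: 59.3
t [ 4.505e+02 -5.834e+02  1.000e-01] a [-0.1  0.2 65.1] pos [ 192.9 -487.4  251.6] [-1.798e+02  1.000e-01  4.100e+00] F [ 0.4 -0.3  0.6] w 59.3 clk 0.3
```

```bash
python3 -m crank '[{"tx":0,"ty":0,"tz":0,"ax":0,"ay":0,"az":8.5},{"tx":0,"ty":0,"tz":0,"ax":0,"ay":0,"az":8.5},{"tx":0,"ty":0,"tz":0,"ax":0,"ay":0,"az":8.5},{"tx":0,"ty":0,"tz":0,"ax":0,"ay":0,"az":8.5},{"tx":0,"ty":0,"tz":0,"ax":0,"ay":0,"az":8.5},{"tx":0,"ty":0,"tz":0,"ax":0,"ay":0,"az":8.5},{"tx":0,"ty":0,"tz":0,"ax":0,"ay":0,"az":8.5},{"tx":0,"ty":0,"tz":0,"ax":0,"ay":0,"az":6}]'
python3 - <<'E'
from h import *
to(600,127,253,-61)
E
```

```text
clock: 1.1
position: [192.2, -485.7, 247.7]
orientation: [-179.9, 0.6, -62.3]
force: [-0.5, -0.3, -0.3]
gripper_width: -0.4
t [-3.533e+02 -6.457e+02 -5.000e-01] a [-0.1  0.6 -1.3] pos [ 192.2 -485.7  247.7] [-179.9    0.6  -62.3] F [-0.5 -0.3 -0.3] w -0.4 clk 1.1
```

```bash
python3 -m crank '[{"tx":-23.5,"ty":-43,"tz":-0.5,"ax":0,"ay":0,"az":0},{"tx":-23.5,"ty":-43,"tz":-0.5,"ax":0,"ay":0,"az":0},{"tx":-23.5,"ty":-43,"tz":-0.5,"ax":0,"ay":0,"az":0},{"tx":-23.5,"ty":-43,"tz":-0.5,"ax":0,"ay":0,"az":0},{"tx":-23.5,"ty":-43,"tz":-0.5,"ax":0,"ay":0,"az":0},{"tx":-23.5,"ty":-43,"tz":-0.5,"ax":0,"ay":0,"az":0},{"tx":-23.5,"ty":-43,"tz":-0.5,"ax":0,"ay":0,"az":0},{"tx":-23.5,"ty":-43,"tz":-0.5,"ax":0,"ay":0,"az":0}]'
python3 - <<'E'
from h import *
to(600,127,253,-61)
E
```

```text
clock: 1.9
position: [241.6, -237.6, 266.8]
orientation: [-171.9, 1.3, -51.0]
force: [0.1, -0.5, 0.5]
gripper_width: 0.2
t [ -57.5 -500.7   86.6] a [-8.   2.   9.9] pos [ 241.6 -237.6  266.8] [-171.9    1.3  -51. ] F [ 0.1 -0.5  0.5] w 0.2 clk 1.9
```

```bash
python3 -m crank '[{"tx":0,"ty":0,"tz":0,"ax":-8,"ay":2,"az":0},{"tx":0,"ty":0,"tz":0,"ax":0,"ay":0,"az":5},{"tx":0,"ty":0,"tz":0,"ax":0,"ay":0,"az":5}]'
python3 - <<'E'
from h import *
to(600,127,253,-61)
E
```

```text
clock: 2.2
position: [189.7, -272.4, 267.2]
orientation: [-177.2, -0.5, -57.4]
force: [-0.1, 0.2, 0.8]
gripper_width: -0.1
t [-115.8 -559.5   40.9] a [-2.9 -0.4  3.6] pos [ 189.7 -272.4  267.2] [-177.2   -0.5  -57.4] F [-0.1  0.2  0.8] w -0.1 clk 2.2
```

```bash
python3 -m crank '[{"tx":0,"ty":0,"tz":0,"ax":0,"ay":0,"az":0},{"tx":-5,"ty":-20,"tz":0,"ax":-3,"ay":0,"az":3},{"tx":-5,"ty":-25,"tz":0,"ax":0,"ay":0,"az":0},{"tx":-5,"ty":-25,"tz":0,"ax":0,"ay":0,"az":0}]'
python3 - <<'E'
from h import *
to(600,127,253,-61); print(arm.get_state()["qpos"].round(1),arm.get_state()["qvel"].round(1))
E
```

```text
clock: 2.6
position: [181.5, -257.9, 268.9]
orientation: [-177.3, -0.3, -57.2]
force: [0.0, -0.1, -0.1]
gripper_width: 0.2
t [ -96.7 -559.    42.1] a [-2.7 -0.2  3.8] pos [ 181.5 -257.9  268.9] [-177.3   -0.3  -57.2] F [ 0.  -0.1 -0.1] w 0.2 clk 2.6
[-57.2 -15.7 -21.3  84.1   2.7 179.9] [ 8.6 -5.3 -2.8  2.9  6.9 -0. ]
```

Joint 6 is at its limit (j6 = 180 + j1 − yaw), so I'll use the equivalent half-turned yaw of +119° instead.

```bash
R8='x'; python3 -m crank '[{"tx":0,"ty":0,"tz":0,"ax":0,"ay":0,"az":-8.5},{"tx":0,"ty":0,"tz":0,"ax":0,"ay":0,"az":-8.5},{"tx":0,"ty":0,"tz":0,"ax":0,"ay":0,"az":-8.5},{"tx":0,"ty":0,"tz":0,"ax":0,"ay":0,"az":-8.5},{"tx":0,"ty":0,"tz":0,"ax":0,"ay":0,"az":-8.5},{"tx":0,"ty":0,"tz":0,"ax":0,"ay":0,"az":-8.5},{"tx":0,"ty":0,"tz":0,"ax":0,"ay":0,"az":-8.5},{"tx":0,"ty":0,"tz":0,"ax":0,"ay":0,"az":-8.5}]' 
python3 -m crank '[{"tx":0,"ty":0,"tz":0,"ax":0,"ay":0,"az":-8.5},{"tx":0,"ty":0,"tz":0,"ax":0,"ay":0,"az":-8.5},{"tx":0,"ty":0,"tz":0,"ax":0,"ay":0,"az":-8.5},{"tx":0,"ty":0,"tz":0,"ax":0,"ay":0,"az":-8.5},{"tx":0,"ty":0,"tz":0,"ax":0,"ay":0,"az":-8.5},{"tx":0,"ty":0,"tz":0,"ax":0,"ay":0,"az":-8.5},{"tx":0,"ty":0,"tz":0,"ax":0,"ay":0,"az":-8.5},{"tx":0,"ty":0,"tz":0,"ax":0,"ay":0,"az":-8.5}]'
python3 - <<'E'
from h import *
to(600,127,253,119); print(arm.get_state()["qpos"].round(1),arm.get_state()["qvel"].round(1))
E
```

```text
clock: 3.4
position: [185.4, -251.2, 269.3]
orientation: [-179.1, -2.9, 11.9]
force: [-0.7, 0.0, 0.1]
gripper_width: -0.0
clock: 4.2
position: [189.3, -244.9, 269.4]
orientation: [177.5, -2.1, 80.8]
force: [0.1, 0.6, -0.1]
gripper_width: 0.2
t [432.1 343.9  47.7] a [  3.1  -1.2 -38.3] pos [ 189.3 -244.9  269.4] [177.5  -2.1  80.8] F [ 0.1  0.6 -0.1] w 0.2 clk 4.2
[-55.2 -16.3 -21.7  84.4   3.3  44.1] [  1.2  -0.3  -0.3   0.1   0.3 -83.9]
```

```bash
python3 -m crank '[{"tx":10,"ty":8,"tz":0,"ax":3,"ay":-1,"az":0},{"tx":25,"ty":20,"tz":0,"ax":0,"ay":0,"az":0},{"tx":28,"ty":22,"tz":0,"ax":0,"ay":0,"az":0},{"tx":28,"ty":22,"tz":0,"ax":0,"ay":0,"az":0},{"tx":28,"ty":22,"tz":0,"ax":0,"ay":0,"az":0},{"tx":28,"ty":22,"tz":0,"ax":0,"ay":0,"az":0},{"tx":28,"ty":22,"tz":0,"ax":0,"ay":0,"az":0},{"tx":28,"ty":22,"tz":0,"ax":0,"ay":0,"az":0}]'
python3 - <<'E'
from h import *
to(600,127,253,119); print(arm.get_state()["qpos"].round(1),arm.get_state()["qvel"].round(1))
E
```

```text
clock: 5.0
position: [384.1, -56.9, 273.5]
orientation: [-179.6, -1.2, 81.4]
force: [0.8, -0.0, 0.1]
gripper_width: -0.3
t [213.6 186.2  23.7] a [ -0.   -1.3 -37.6] pos [384.1 -56.9 273.5] [-179.6   -1.2   81.4] F [ 0.8 -0.   0.1] w -0.3 clk 5.0
[ -9.3  -7.2 -14.1  83.5   1.2  89.3] [47.2 22.4 19.5 -4.3  0.5 45.4]
```

```bash
python3 -m crank '[{"tx":28,"ty":24,"tz":3,"ax":0,"ay":-1,"az":0},{"tx":28,"ty":24,"tz":3,"ax":0,"ay":0,"az":0},{"tx":28,"ty":24,"tz":3,"ax":0,"ay":0,"az":0},{"tx":28,"ty":24,"tz":3,"ax":0,"ay":0,"az":0},{"tx":28,"ty":24,"tz":3,"ax":0,"ay":0,"az":0},{"tx":0,"ty":0,"tz":0,"ax":0,"ay":0,"az":-8},{"tx":0,"ty":0,"tz":0,"ax":0,"ay":0,"az":-8},{"tx":0,"ty":0,"tz":0,"ax":0,"ay":0,"az":-8}]'
python3 - <<'E'
from h import *
to(600,127,200,119); print(arm.get_state()["qpos"].round(1),arm.get_state()["qvel"].round(1))
E
```

```text
clock: 5.8
position: [528.3, 85.5, 255.9]
orientation: [-179.6, -0.6, 107.7]
force: [-0.5, -0.0, 0.7]
gripper_width: 0.1
t [17.1 81.3 55.4] a [ -0.4  -0.7 -11.3] pos [528.3  85.5 255.9] [-179.6   -0.6  107.7] F [-0.5 -0.   0.7] w 0.1 clk 5.8
[ 8.9  8.8 -0.2 81.6  0.6 81.2] [  1.8   0.6   0.3   0.4   0.3 -82.5]
```

```bash
python3 -m crank '[{"tx":4,"ty":20,"tz":10,"ax":0,"ay":0,"az":-7},{"tx":4,"ty":20,"tz":15,"ax":0,"ay":0,"az":-4},{"tx":6,"ty":20,"tz":15,"ax":0,"ay":0,"az":0},{"tx":6,"ty":20,"tz":15,"ax":0,"ay":0,"az":0},{"tx":0,"ty":0,"tz":0,"ax":0,"ay":0,"az":0}]'
python3 - <<'E'
from h import *
to(600,127,66,119)
import cv2
for n,k in(("top",0),("scene",1)):
    im=arm.capture(n)[...,::-1]
    c=im[150:250,240:420] if k==0 else im[130:250,210:400]
    cv2.imwrite(f"pics/b{n}.png",cv2.resize(c,None,fx=4.2,fy=4.2,interpolation=cv2.INTER_CUBIC))
E
```

```text
clock: 6.3
position: [590.4, 146.8, 199.1]
orientation: [-179.7, -0.9, 120.0]
force: [-0.6, 0.2, -0.5]
gripper_width: -0.2
t [-23.9  -0.9 132.8] a [-0.3 -0.9  1. ] pos [590.4 146.8 199.1] [-179.7   -0.9  120. ] F [-0.6  0.2 -0.5] w -0.2 clk 6.3
```

View pics/bscene.png

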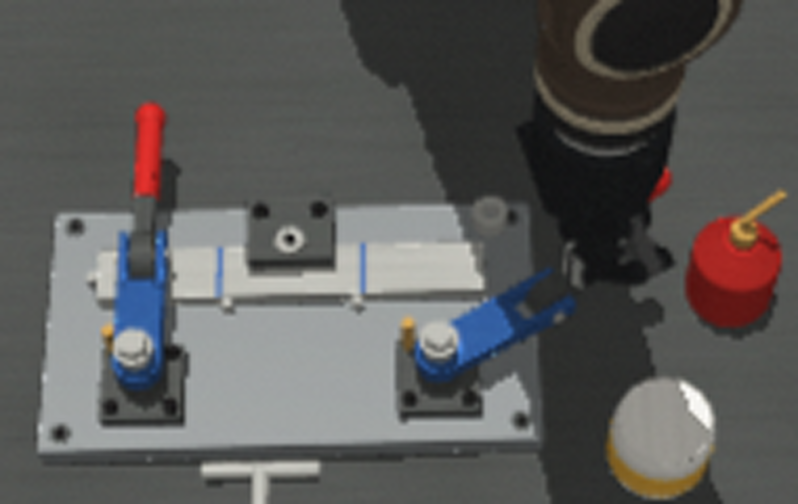

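The scene crop shows the gripper above and behind the strap, still high, with the strap unmoved. I'll shift −24 along tool x and descend to z≈95, just above the nut height, to check fingertip geometry against the strap.

```bash
python3 -m crank '[{"tx":-8,"ty":0,"tz":5,"ax":0,"ay":-0.5,"az":1},{"tx":-8,"ty":0,"tz":20,"ax":0,"ay":0,"az":0},{"tx":-8,"ty":0,"tz":25,"ax":0,"ay":0,"az":0},{"tx":0,"ty":0,"tz":25,"ax":0,"ay":0,"az":0},{"tx":0,"ty":0,"tz":15,"ax":0,"ay":0,"az":0},{"tx":0,"ty":0,"tz":0,"ax":0,"ay":0,"az":0}]'
python3 - <<'E'
from h import *
to(600,127,66,119)
import cv2
im=np.ascontiguousarray(arm.capture("scene")[...,::-1]); c=cv2.resize(im[150:250,260:400],None,fx=5.6,fy=5.6,interpolation=cv2.INTER_CUBIC)
ci=arm.camera_info("scene");T=np.linalg.inv(ci["T"]);s=arm.get_state();R=Rn.from_euler("xyz",s["orientation"],degrees=True)
for d in ([0,0,22],[0,0,0]):
    p=T[:3,:3]@(s["position"]+R.apply(d))+T[:3,3];q=np.array(ci["intrinsics"])@p;q=q[:2]/q[2];q=(q-[260,150])*5.6;print(q)
    cv2.circle(c,tuple(int(v) for v in q),4,(0,255,255),1)
cv2.imwrite("pics/d.png",c)
E
```

```text
clock: 7.0
position: [601.9, 120.4, 114.9]
orientation: [179.7, 0.0, 118.5]
force: [-0.6, -1.0, 0.3]
gripper_width: -0.0
t [ 6.7  1.2 48.9] a [ 0.3  0.  -0.5] pos [601.9 120.4 114.9] [179.7   0.  118.5] F [-0.6 -1.   0.3] w -0.0 clk 7.0
[433.60610593 363.23102414]
[435.91024783 340.80458797]
```

View pics/d.png

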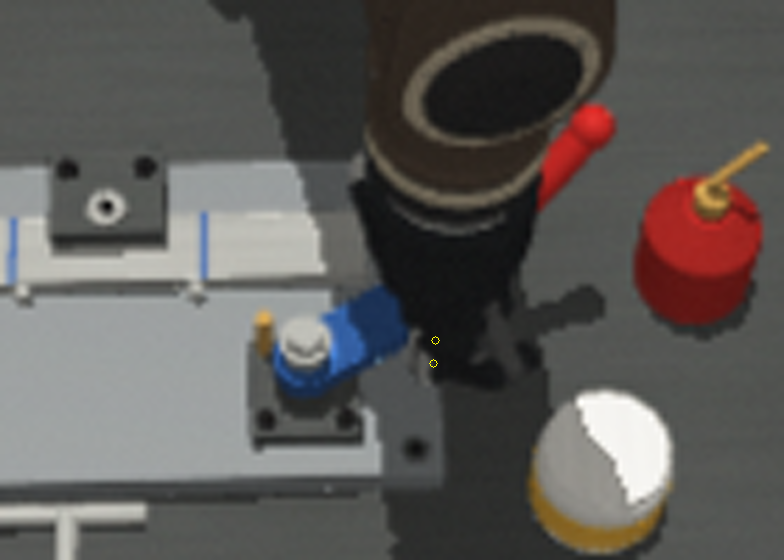

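The marked tip (433,363) is right where the finger appears, beyond the strap's outer side, and it's clear of the tin and the oil can. I'll descend to TCP z≈66, then approach along −tool y.

```bash
python3 -m crank '[{"tx":3,"ty":0,"tz":15,"ax":0,"ay":0,"az":0},{"tx":3,"ty":0,"tz":18,"ax":0,"ay":0,"az":0},{"tx":0,"ty":0,"tz":10,"ax":0,"ay":0,"az":0},{"tx":0,"ty":0,"tz":0,"ax":0,"ay":0,"az":0},{"tx":0,"ty":-6,"tz":0,"ax":0,"ay":0,"az":0},{"tx":0,"ty":-6,"tz":0,"ax":0,"ay":0,"az":0},{"tx":0,"ty":0,"tz":0,"ax":0,"ay":0,"az":0}]'
cat >> h.py <<'E'
def rep(z=66):
    s=arm.get_state();r=s["position"][:2]-P;th=np.radians(180-s["orientation"][2]);
    print("a",round(r@[-np.cos(th),np.sin(th)],1),"b",round(r@[np.sin(th),np.cos(th)],1),"th",round(np.degrees(th),1));to(*s["position"][:2],z,s["orientation"][2])
E
python3 -c "
from h import *
rep()"
```

```text
clock: 7.75
position: [592.5, 118.6, 82.0]
orientation: [178.9, 0.3, 118.4]
force: [-0.5, -0.2, -0.1]
gripper_width: -0.0
a 45.0 b 44.2 th 61.6
t [ 0.1 -0.3 16. ] a [1.1 0.3 0. ] pos [592.5 118.6  82. ] [178.9   0.3 118.4] F [-0.5 -0.2 -0.1] w -0.0 clk 7.75
```

```bash
python3 -m crank '[{"tx":2,"ty":0,"tz":10,"ax":1,"ay":0,"az":0},{"tx":1,"ty":0,"tz":8,"ax":0,"ay":0,"az":0},{"tx":0,"ty":0,"tz":3,"ax":0,"ay":0,"az":0},{"tx":0,"ty":-6,"tz":0,"ax":0,"ay":0,"az":0},{"tx":0,"ty":-5,"tz":0,"ax":0,"ay":0,"az":0},{"tx":0,"ty":0,"tz":0,"ax":0,"ay":0,"az":0}]' 
python3 -c "
from h import *
rep()"
```

```text
clock: 8.35
position: [580.8, 115.8, 59.4]
orientation: [180.0, 0.3, 118.4]
force: [0.0, -0.4, -0.3]
gripper_width: -0.1
a 48.1 b 32.6 th 61.6
t [-0.   0.  -6.6] a [0.  0.3 0. ] pos [580.8 115.8  59.4] [180.    0.3 118.4] F [ 0.  -0.4 -0.3] w -0.1 clk 8.35
```

```bash
python3 -m crank '[{"tx":0,"ty":-3,"tz":-5,"ax":0,"ay":0,"az":0},{"tx":0,"ty":-3,"tz":-2,"ax":0,"ay":0,"az":0},{"tx":2.5,"ty":-4.5,"tz":-0.5,"ax":0,"ay":0,"az":-5},{"tx":2.5,"ty":-4.5,"tz":-0.5,"ax":0,"ay":0,"az":-5},{"tx":0,"ty":0,"tz":0,"ax":0,"ay":0,"az":0}]' 
python3 -c "
from h import *
rep()"
```

```text
clock: 8.85
position: [567.8, 113.8, 70.3]
orientation: [179.5, 0.5, 128.7]
force: [-0.2, -0.1, 0.3]
gripper_width: -0.2
a 48.0 b 29.3 th 51.3
t [ 0.  -0.   4.3] a [0.5 0.5 0. ] pos [567.8 113.8  70.3] [179.5   0.5 128.7] F [-0.2 -0.1  0.3] w -0.2 clk 8.85
```

```bash
python3 -m crank '[{"tx":0,"ty":-2,"tz":3,"ax":0,"ay":0,"az":0},{"tx":2.5,"ty":-4.5,"tz":0,"ax":0,"ay":0,"az":-5},{"tx":2.5,"ty":-4.5,"tz":0,"ax":0,"ay":0,"az":-5},{"tx":2.5,"ty":-4.5,"tz":0,"ax":0,"ay":0,"az":-5}]'
python3 - <<'E'
from h import *
import cv2
rep()
im=arm.capture("scene")[...,::-1]; cv2.imwrite("pics/e.png",cv2.resize(im[150:250,260:400],None,fx=5.6,fy=5.6,interpolation=cv2.INTER_CUBIC))
E
```

```text
clock: 9.25
position: [554.9, 109.9, 68.9]
orientation: [179.2, 0.8, 143.8]
force: [3.3, 1.1, -1.5]
gripper_width: 0.1
a 46.9 b 30.1 th 36.2
t [ 0.  -0.   2.9] a [0.8 0.8 0. ] pos [554.9 109.9  68.9] [179.2   0.8 143.8] F [ 3.3  1.1 -1.5] w 0.1 clk 9.25
```

View pics/e.png

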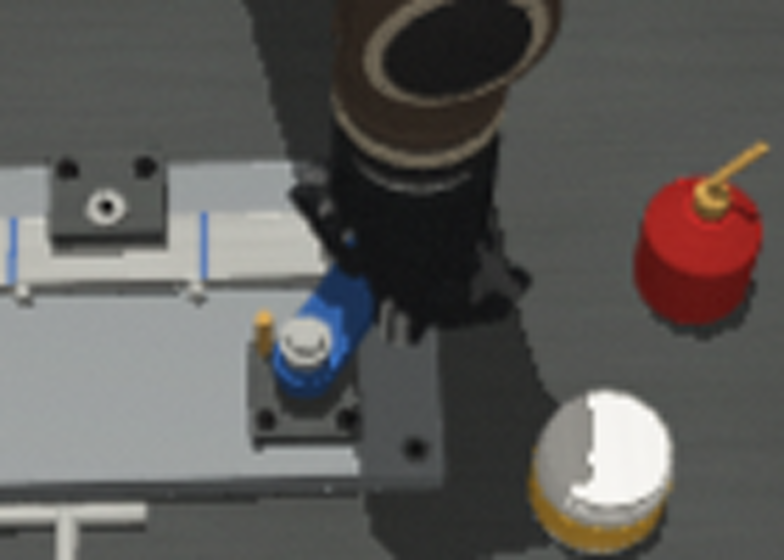

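The strap is being pushed round, now at about 35° with roughly 3.5 N of contact force at the finger (395,320). I'll continue the arc.

```bash
python3 -m crank '[{"tx":2.8,"ty":-4.5,"tz":1,"ax":0,"ay":0,"az":-5},{"tx":2.8,"ty":-4.5,"tz":0.5,"ax":0.5,"ay":0.5,"az":-5},{"tx":2.8,"ty":-4.5,"tz":0.5,"ax":0,"ay":0,"az":-5},{"tx":2.8,"ty":-4.5,"tz":0,"ax":0,"ay":0,"az":-5}]' 
python3 -c "
from h import *
rep()"
```

```text
clock: 9.7
position: [539.2, 100.5, 68.6]
orientation: [179.7, 0.7, 164.1]
force: [2.0, 2.7, -0.5]
gripper_width: -0.0
a 46.1 b 31.1 th 15.9
t [ 0.  -0.   2.6] a [0.3 0.7 0. ] pos [539.2 100.5  68.6] [179.7   0.7 164.1] F [ 2.   2.7 -0.5] w -0.0 clk 9.7
```

```bash
python3 -m crank '[{"tx":2.8,"ty":-4.5,"tz":1,"ax":0,"ay":0,"az":-5},{"tx":2.8,"ty":-4.5,"tz":0.5,"ax":0,"ay":0.5,"az":-5},{"tx":2,"ty":-4,"tz":0.5,"ax":0,"ay":0,"az":-5}]' 
python3 -c "
from h import *
rep()"
python3 -m crank '[{"tx":0,"ty":-2,"tz":0,"ax":0,"ay":0,"az":0},{"tx":0,"ty":-2,"tz":0,"ax":0,"ay":0,"az":0}]' 
python3 -c "
from h import *
rep()"
```

```text
clock: 10.0
position: [530.3, 90.6, 67.8]
orientation: [179.5, 0.4, 179.2]
force: [-1.4, 3.0, 2.6]
gripper_width: 0.6
a 45.2 b 32.0 th 0.8
t [ 0.  -0.   1.8] a [0.5 0.4 0. ] pos [530.3  90.6  67.8] [179.5   0.4 179.2] F [-1.4  3.   2.6] w 0.6 clk 10.0
clock: 10.2
position: [529.9, 89.1, 68.0]
orientation: [179.1, 0.4, 178.9]
force: [1.3, 11.6, -1.8]
gripper_width: -0.1
a 45.6 b 30.2 th 1.1
t [ 0. -0.  2.] a [0.9 0.4 0. ] pos [529.9  89.1  68. ] [179.1   0.4 178.9] F [ 1.3 11.6 -1.8] w -0.1 clk 10.2
```

The force has risen to 11.6 N, so the strap is at its stop pin. I'll press a little more, then back off and look.

```bash
python3 -m crank '[{"tx":0,"ty":-3,"tz":0,"ax":0,"ay":0,"az":0},{"tx":0,"ty":-3,"tz":0,"ax":0,"ay":0,"az":0},{"tx":0,"ty":-3,"tz":0,"ax":0,"ay":0,"az":0}]' 
python3 -m crank '[{"tx":0,"ty":5,"tz":0,"ax":0,"ay":0,"az":0},{"tx":0,"ty":15,"tz":0,"ax":0,"ay":0,"az":0},{"tx":0,"ty":15,"tz":0,"ax":0,"ay":0,"az":0},{"tx":0,"ty":0,"tz":-20,"ax":0,"ay":0,"az":0},{"tx":0,"ty":0,"tz":-40,"ax":0,"ay":0,"az":0},{"tx":0,"ty":0,"tz":-40,"ax":0,"ay":0,"az":0},{"tx":0,"ty":0,"tz":-40,"ax":0,"ay":0,"az":0},{"tx":0,"ty":0,"tz":0,"ax":0,"ay":0,"az":0}]'
python3 - <<'E'
from h import *
import cv2
to(415,60,190,180)
for n,(y,x) in dict(top=(150,240),scene=(130,210)).items():
    im=arm.capture(n)[...,::-1]; cv2.imwrite(f"pics/f{n}.png",cv2.resize(im[y:y+100,x:x+180],None,fx=4.44,fy=4.44,interpolation=cv2.INTER_CUBIC))
E
```

```text
clock: 10.5
position: [530.1, 88.9, 68.3]
orientation: [177.8, 0.3, 178.5]
force: [-0.2, 12.8, 0.4]
gripper_width: 0.3
clock: 11.3
position: [527.6, 117.8, 210.6]
orientation: [178.5, -0.3, 176.6]
force: [-0.2, 0.5, 0.5]
gripper_width: -0.6
t [108.9 -64.9  19.5] a [ 1.6 -0.3 -3.4] pos [527.6 117.8 210.6] [178.5  -0.3 176.6] F [-0.2  0.5  0.5] w -0.6 clk 11.3
```

View pics/fscene.png

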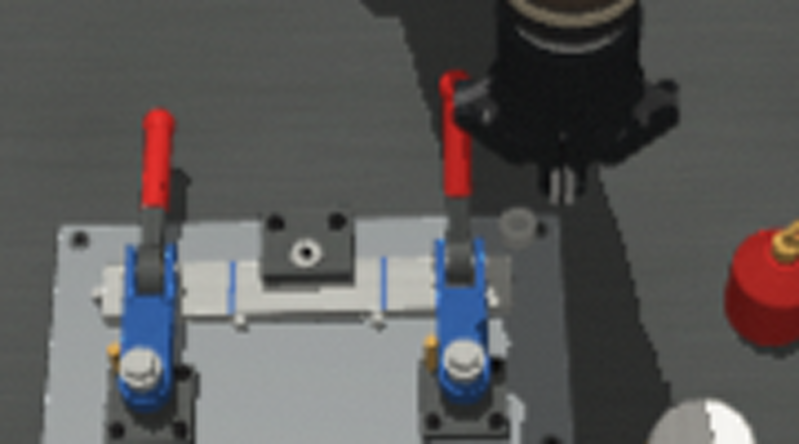

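The strap is now across the bar against its brass pin at (432,350), in line with the closed one, and the lever is still up with its ball at (455,82). Next I'll locate the ball on the plane z≈137 and work out the move above the grip.

Run:
```python
from h import *
for z in(134,139): print(atz("scene",210+455/4.44,130+82/4.44,z), "grip",atz("scene",210+457/4.44,130+190/4.44,95))
print(atz("scene",210+463/4.44,130+360/4.44,87),atz("scene",210+158/4.44,130+118/4.44,57))
```

```text
[408.29274607  60.13233734 134.        ] grip [464.87210374  59.54215207  95.        ]
[412.05594591  59.98075601 139.        ] grip [464.87210374  59.54215207  95.        ]
[584.82441247  58.93484734  87.        ] [ 374.11768714 -139.70852582   57.        ]
```

```bash
python3 -m crank '[{"tx":12,"ty":-8,"tz":0,"ax":1.5,"ay":0,"az":-3},{"tx":22,"ty":-12,"tz":0,"ax":0,"ay":0,"az":0},{"tx":22,"ty":-12,"tz":0,"ax":0,"ay":0,"az":0},{"tx":22,"ty":-12,"tz":0,"ax":0,"ay":0,"az":0},{"tx":15,"ty":-8,"tz":0,"ax":0,"ay":0,"az":0},{"tx":0,"ty":0,"tz":0,"ax":0,"ay":0,"az":0},{"tx":0,"ty":0,"tz":0,"ax":0,"ay":0,"az":0}]' 
python3 -c "
from h import *
to(418,61,185,180)"
```

```text
clock: 12.1
position: [423.9, 63.4, 194.8]
orientation: [-179.5, -1.8, 179.0]
force: [0.7, 0.5, 0.2]
gripper_width: 0.0
t [ 5.6 -2.4 10. ] a [-0.5 -1.8 -1. ] pos [423.9  63.4 194.8] [-179.5   -1.8  179. ] F [0.7 0.5 0.2] w 0.0 clk 12.1
```

```bash
python3 -m crank '[{"tx":5,"ty":-2,"tz":5,"ax":0,"ay":-1.8,"az":-1},{"tx":0,"ty":0,"tz":8,"ax":0,"ay":0,"az":0},{"tx":0,"ty":0,"tz":8,"ax":0,"ay":0,"az":0},{"tx":0,"ty":0,"tz":8,"ax":0,"ay":0,"az":0},{"tx":0,"ty":0,"tz":8,"ax":0,"ay":0,"az":0}]' 
python3 -c "
from h import *
to(418,61,88,180)"
```

```text
clock: 12.6
position: [421.4, 62.1, 153.9]
orientation: [-179.5, -0.1, 179.9]
force: [0.1, -0.5, 0.3]
gripper_width: -0.2
t [ 3.4 -0.5 65.9] a [-0.5 -0.1 -0.1] pos [421.4  62.1 153.9] [-1.795e+02 -1.000e-01  1.799e+02] F [ 0.1 -0.5  0.3] w -0.2 clk 12.6
```

```bash
python3 -m crank '[{"tx":1,"ty":0,"tz":8,"ax":0,"ay":0,"az":0},{"tx":1,"ty":0,"tz":8,"ax":0,"ay":0,"az":0},{"tx":1,"ty":0,"tz":8,"ax":0,"ay":0,"az":0},{"tx":0,"ty":0,"tz":8,"ax":0,"ay":0,"az":0}]'
python3 - <<'E'
from h import *
import cv2
to(418,61,88,180)
im=arm.capture("scene")[...,::-1]; cv2.imwrite("pics/g.png",cv2.resize(im[110:230,230:390],None,fx=5,fy=5,interpolation=cv2.INTER_CUBIC))
E
```

```text
clock: 13.0
position: [418.6, 62.0, 118.3]
orientation: [-179.5, -0.2, 179.9]
force: [-0.4, -0.7, 1.9]
gripper_width: 0.2
t [ 0.5 -0.7 30.4] a [-0.5 -0.2 -0.1] pos [418.6  62.  118.3] [-179.5   -0.2  179.9] F [-0.4 -0.7  1.9] w 0.2 clk 13.0
```

View pics/g.png

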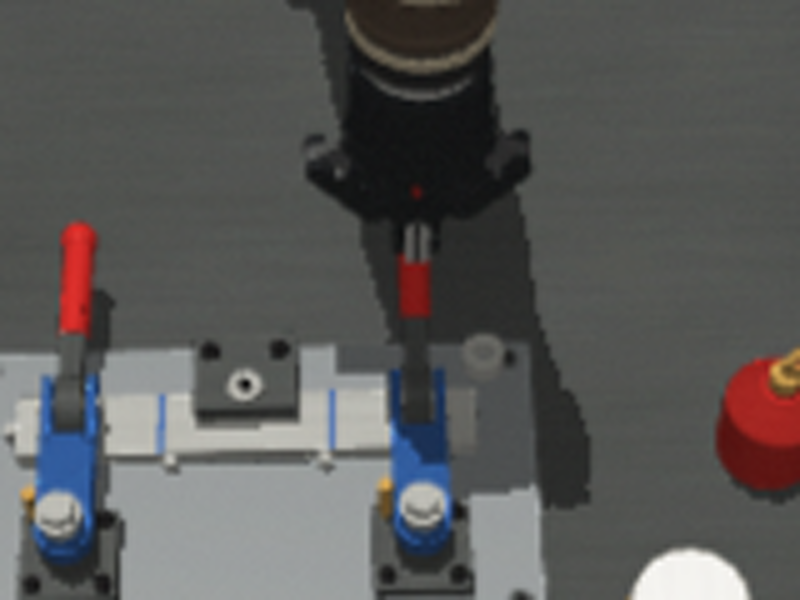

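The fingertip at (415,245) is centred on the red grip and the lever is starting down. I'll keep pressing.

```bash
python3 -m crank '[{"tx":0.5,"ty":-0.5,"tz":8,"ax":0,"ay":0,"az":0},{"tx":0,"ty":0,"tz":8,"ax":0,"ay":0,"az":0},{"tx":0,"ty":0,"tz":8,"ax":0,"ay":0,"az":0},{"tx":0,"ty":0,"tz":6,"ax":0,"ay":0,"az":0}]' 
python3 -m crank '[{"tx":0,"ty":0,"tz":5,"ax":0,"ay":0,"az":0},{"tx":0,"ty":0,"tz":5,"ax":0,"ay":0,"az":0},{"tx":0,"ty":0,"tz":5,"ax":0,"ay":0,"az":0}]' 
python3 -c "
from h import *
to(418,61,88,180)"
```

```text
clock: 13.45
position: [416.3, 61.3, 86.8]
orientation: [-179.5, -0.3, 179.9]
force: [-8.9, -0.6, 32.5]
gripper_width: 0.3
clock: 13.75
position: [416.4, 61.4, 86.0]
orientation: [-179.6, 0.2, 179.9]
force: [-21.2, -2.6, 55.1]
gripper_width: 0.1
t [-1.6 -0.4 -2. ] a [-0.4  0.2 -0.1] pos [416.4  61.4  86. ] [-179.6    0.2  179.9] F [-21.2  -2.6  55.1] w 0.1 clk 13.75
```

It's at the hard stop: TCP z is 86 (expected ≈88) and the force has climbed to 55 N. I'll take the hand up and away, then check.

```bash
python3 -m crank '[{"tx":0,"ty":0,"tz":-3,"ax":0,"ay":0,"az":0},{"tx":0,"ty":0,"tz":-15,"ax":0,"ay":0,"az":0},{"tx":0,"ty":0,"tz":-35,"ax":0,"ay":0,"az":0},{"tx":0,"ty":0,"tz":-35,"ax":0,"ay":0,"az":0},{"tx":15,"ty":0,"tz":-35,"ax":0,"ay":0,"az":0},{"tx":25,"ty":0,"tz":-25,"ax":0,"ay":0,"az":0},{"tx":25,"ty":0,"tz":0,"ax":0,"ay":0,"az":0},{"tx":25,"ty":0,"tz":0,"ax":0,"ay":0,"az":0}]' 
python3 -m crank '[{"tx":0,"ty":0,"tz":0,"ax":0,"ay":0,"az":0},{"tx":0,"ty":0,"tz":0,"ax":0,"ay":0,"az":0},{"tx":0,"ty":0,"tz":0,"ax":0,"ay":0,"az":0}]'
python3 - <<'E'
from h import *
import cv2
im=arm.capture("scene")[...,::-1]; cv2.imwrite("pics/i.png",cv2.resize(im[110:230,230:390],None,fx=5,fy=5,interpolation=cv2.INTER_CUBIC))
E
```

```text
clock: 14.55
position: [325.1, 62.0, 239.5]
orientation: [-179.6, 0.5, 179.8]
force: [-0.7, -0.5, 0.1]
gripper_width: -0.1
clock: 14.85
position: [323.6, 61.9, 239.4]
orientation: [-179.7, 0.6, 179.9]
force: [0.4, -0.5, 0.1]
gripper_width: 0.2
```

View pics/i.png

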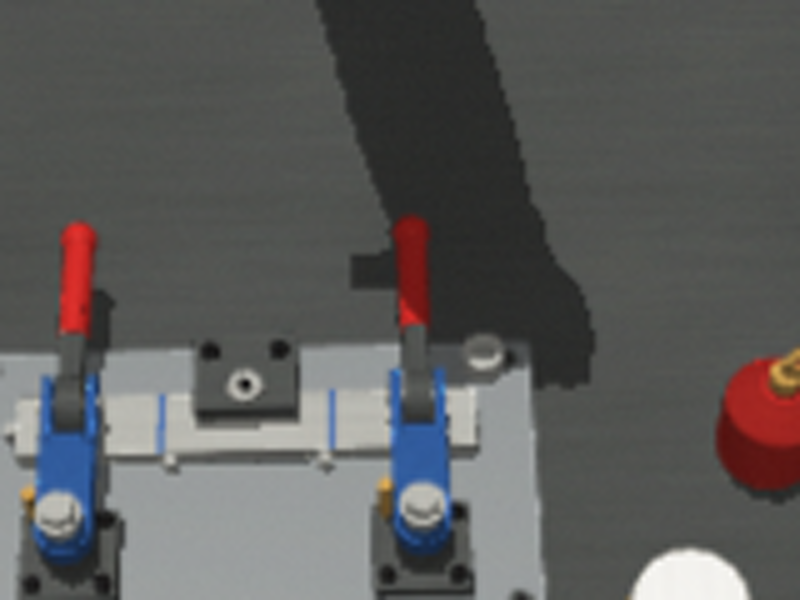

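Both levers lie down alike, with the balls at (80,235) and (411,230), and both straps are against their pins. The bar and the loose things in view are where they were, and the hand is clear, so I'm handing in.

```bash
python3 -c "
from cell import arm
print(arm.finish_job())"
```

```text
the job is handed in; nothing more can be done
None
```

The left clamp was the open one; it is now closed, and I handed the job in at about 15 s of the 45 s allowed.

- **Strap:** I pushed it round with the back of a shut finger until the force rose to about 12 N at the stop pin. The picture then showed it over the bar, against its brass pin, with the lever still up.
- **Lever:** I pressed it down with the fingertip to its hard stop, where the force reached 55 N and the tool stood at z = 86 mm (about 88 expected). I then withdrew the hand.
- **Last checks:** the final picture shows both levers down alike and both straps against their pins. The bar, bush, oil can and tin are where they were, and the wrist force is near zero. The wrench, drilled bar, chuck key and hammer are outside that crop and I did not look at them again, but the arm never worked near them.
- **Not measured:** I could not read the cam's force on the bar or the joint angles directly.
- **Disagreements:** the two cameras differed by about 10 mm in x on the jig, so I used a value in between. The first approach used a yaw that put joint 6 at its limit, so I switched to the half-turned orientation.

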